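Gauge the grinder's rest gap and hold the ratchet lever at four clicks

TASK

On the knife grinder's rest unit, take the flat gauge from its wooden stand, put its blade straight down into the gap between rest and platen until its shoulders sit flat on the metal, and let it go. Then take the feed lever by its upright knob and swing it away from the gauge by exactly four clicks from its rest position, never as far as a fifth, and finish while still holding the knob there: the lever springs back if let go. The gauge stays seated, and leave the other things on the bench where they are.

Things in the scene. Friction and masses are not known exactly. Their poses are not given: they have to be found in the camera images.
- gauge: Loose flat gauge, about 140 g, upright: steel blade 4 mm thick (its x), 40 mm wide (its y), reaching 40 mm below the shoulders (lowest 6 mm thinned to 2.4 x 34 mm), under a black plastic handle 16 mm thick (x), 62 mm wide (y), 50 mm tall. The handle's underside forms the shoulders. Origin at the blade's lower end, z up. A half turn about z makes no difference
- gauge_grip (a point): Centre of the gauge's black handle, 25 mm above its shoulders and 65 mm above the blade's lower end; the axes are the gauge's own (x across the 16 mm thickness, y along the 62 mm width). Grip it here across x. At the start it is 75 mm above the table
- gauge_stand: Wooden stand fixed to the table, 70 x 100 mm at its foot, 50 mm high, with a slot 9 x 46 mm (x, y) from the top in which the gauge hangs by its shoulders. Origin at the centre of its underside; its y is along the slot
- rest_unit: Rest unit, fixed to the table: steel base plate 250 x 230 x 10 mm. On its -y half metal blocks 65 mm high round an upward-open gap: the rest is the sliding block on the -x side, the platen the fixed block on the +x side. On its +y half the feed lever. Origin at the underside, amid the plate (10 mm in -x, 5 mm in -y of its centre), z up; turned up to 0.25 rad
- gap_mouth (a point): Centre of the gap's mouth, at the top of the blocks, 65 mm above the table; axes as rest_unit. The gap is 46 mm long (y), 9 mm wide (x), 55 mm deep. The seated gauge's shoulders sit flat on the blocks, its grip point 25 mm above this point, its x along this x. As the lever advances the rest closes the gap by 0.75 mm a click (6 mm wide at four clicks)
- lever_pivot (a point): On the rest unit, on the lever's vertical pivot axis, 75 mm above the table; axes as rest_unit. It lies 10 mm in +x and 115 mm in +y from gap_mouth. The knob's axis runs on a circle of 110 mm about it: at lever angle a it is at (-110 cos a, 110 sin a) mm in the unit's x, y
- feed_lever (a joint): Angle of the feed lever, rad. 0 = rest (arm along the unit's -x); grows as the knob swings to the unit's +y, away from the gap (clockwise from above). A click each 0.15 rad (16.5 mm at the knob): notches at 0.15, 0.30, 0.45, 0.60 (four clicks), 0.75, 0.90; stop at 0.93. Push at the knob: falls to about 3 N just before each notch, then climbs to about 10 N leaving it. Sprung back to 0 if let go
- lever_knob: The lever's upright round black knob, 24 mm across, 55 mm tall, from 44 to 99 mm above the table; it turns freely on its spindle, so it may be gripped from above with a constant hand direction. The flat steel arm below it lies 34 to 41 mm above the table. Origin on the knob's axis 34 mm above the table; its yaw means nothing
- knob_center (a point): Centre of the knob, half-way up, about 72 mm above the table: the place to grip
- flap_wheel: Bystander: brown abrasive flap wheel lying flat, 100 mm across, 28 mm high. Origin at the centre of its underside. Leave it alone
- paste_jar: Bystander: jar of polishing paste, 64 mm across, 70 mm high. Origin at the centre of its underside. Leave it alone
- knife: Bystander: kitchen knife lying flat, 300 mm long, 18 mm high, handle to its -x. Origin at the centre of its underside. Leave it alone
- cup: Bystander: white mug, 76 mm across, 85 mm high, handle to its +y. Origin at the centre of its underside. Leave it alone
- spare_roller: Bystander: black rubber roller standing on end, 60 mm across, 45 mm high. Origin at the centre of its underside. Leave it alone
- screwdriver: Bystander: screwdriver lying along its x axis, handle to -x. Origin at the centre of its underside. Leave it alone
- hone_stone: Bystander: honing stone on a wooden base, 55 x 160 mm, 26 mm high. Origin at the centre of its underside. Leave it alone
There are look-alikes about, which are no part of the job. There is more than one size of the gauge; the job needs the smallest.

How it is judged:
On the way, in this order (a step that is already met when the one before it is completed fails the run):
1. the gauge is seated in the gap on its shoulders and let go, the lever still at rest (horizontal distance between gauge_grip and gap_mouth below 0.008 m and z of gauge_grip in the frame of gap_mouth between 0.022 and 0.0275 m and angle between gauge_grip's own z axis and vertical below 0.09 rad and angle between the x axis of gauge_grip and the x axis of gap_mouth, either way round below 0.15 rad and contact force between the fingers and gauge below 0.05 N and value of joint feed_lever below 0.06 rad), for 0.2 s.
2. the lever is held still by its knob in the fourth notch (value of joint feed_lever between 0.535 and 0.67 rad and velocity of joint feed_lever between -0.15 and 0.15 rad/s and contact force between the fingers and lever_knob above 1 N), for 0.5 s.
At the end, for the whole second after the job is handed in: At the end the fingers hold the knob (over 1 N) still at the fourth click, feed_lever 0.535 to 0.67 rad; the gauge, not touched, is seated: grip point within 8 mm sideways of gap_mouth and 22 to 27.5 mm above it, tilt under 0.09 rad, within 0.15 rad of the gap's direction (all of step 2 and horizontal distance between gauge_grip and gap_mouth below 0.008 m and z of gauge_grip in the frame of gap_mouth between 0.022 and 0.0275 m and angle between gauge_grip's own z axis and vertical below 0.09 rad and angle between the x axis of gauge_grip and the x axis of gap_mouth, either way round below 0.15 rad and contact force between the fingers and gauge below 0.05 N); the arm keeps its last pose, push and grip.
It fails at once if the lever goes past the fourth notch towards a fifth click (feed_lever above 0.69 rad) (value of joint feed_lever above 0.69 rad).
It fails at once if a bystander is moved by more than 30 mm (distance of any of flap_wheel, paste_jar, knife, cup, spare_roller, screwdriver, hone_stone from where it was at the start of the episode above 0.03 m).
It also fails if it takes over 54 s, if anything falls off the work surface, if the arm or the gripper's body presses on something with over 40 N, if the wrist force passes 120 N, or if a joint passes its speed limit or range.

ROBOT

A 7-joint arm with a two-finger parallel gripper is mounted at the origin on the work surface. World frame = base frame: x ahead of the robot, y to its left, z up, the work surface at z = 0. Lengths are in m, angles in rad, forces in N, time in s.
With the tool pointing down it reaches from about 0.35 to 0.9 m from the base axis. Payload 19.9 kg.
Tool frame: the origin (TCP) lies at the very end of the fingers, on their centre line; the grasp point (between the pads) lies 19 mm behind it (r.grip_point_offset is the distance from the TCP to the grasp point, in m); z points along the fingers, y is the direction in which the jaws open and shut (so a half turn about z gives the same grasp; the last joint's range is limited). The gripper opens to 85 mm and grips with 20 to 120 N. Pads are 22 mm wide; open, the fingers measure 114 mm over their backs; the gripper's body (76 mm by 85 mm) begins 54 mm behind the grasp point. The pads swing forward as they close: fully open they stand 13 mm farther back than shut.
Start: joints at [1.153, 0.417, -0.01, 1.614, 0.005, 1.111, -0.053], TCP at [0.23, -0.581, 0.231] pointing down, gripper open.
Joint ranges: [-2.81, 2.81], [-0.39, 2.02], [-1.27, 1.25], [0.06, 2.57], [-1.19, 4.33], [0.19, 2], [-2.82, 2.82]. Speed limits (rad/s): [1.89, 1.89, 2.39, 2.39, 3.01, 3.01, 3.01].

INTERFACE

Orientations are given as a rotation vector (axis times angle).
In Python, from cell import sensors, capture, hand_in, spotter, r gives the robot as it stands. The module is installed in compiled form; this text tells all that it offers.
- The arm moves only by the tool drive_tool, never from a script. Its argument "increments" is a list of rows, each a list of 3 entries, a list of its own where there are three numbers: the shift along the tool's x, y, z in m, then the turn, a rotation vector about the tool's x, y, z in degrees, then the finger opening in m, from 0 to 0.0854. A call has 1 to 20 rows; each row is the pose to reach, as a shift and turn from the pose commanded when the call began, along the tool's axes at that moment; what a row does not reach only later rows make up. A row lasts 1/12 s, in which the tool goes at most 41.7 mm and 7.16 degrees, less where a joint would pass 70% of its speed; a pose out of reach is approached as far as the arm can. A call with a gripper value outside its range is refused whole. The fingers move at their own pace and stop on an object; "grip_force" is the grip in N (left out, the last holds). Time passes only in rows, so rows that repeat a pose let the fingers close. It gives the time, the measured TCP pose, the force and the opening at its end, in the units of the state.
- sensors.state(): the state, without advancing time (a new reading comes with each control period).
- capture(name): name is "scene" or "side" or "wrist"; returns a dict with "img" (400x640x3 uint8, red, green, blue), "range_z" (400x640 float32, m along the optical axis (not along the pixel's ray), 0 where there is no reading), "K" (3x3 intrinsics, pixels), "position" and "rotation" of the camera in the world. Camera axes: x right, y down, z forward; pixel columns grow to the right and rows downward; lengths in m; the calibration is good to about 2 mm. A picture is of the moment at which its call begins.
- hand_in(): hands the job in, once; it reports no verdict.
Trained networks look in a picture, given as the dict that the camera call returned (one of the last four; its "shot" number tells which), for a name from the list of things; names that differ only in an ending like _2 or _b are one class to them, and where a whole thing is asked for, a point or a joint stands for the part that bears it (a point fixed in the world has none). Each returns a list of dicts, best first, with "confidence" (0 to 1); they miss things now and then, are a little off and sometimes report something else, mostly with a low value. They report only what shows in the picture. A call takes as long as a camera call. They do not tell look-alikes from the thing itself.
- spotter.recognise(picture, query): "rect" ([left, top, right, bottom] in pixels, round what is visible of it).
The state is a dict: "time": time; "qpos": joint angles; "qd": joint speeds; "tau": joint torques, N m; "ee_pos": TCP position; "orientation": TCP orientation; "ft_force": force on the tool from outside, world axes, zero at the start; "ft_torque": the same for the moment, N m; "grip_width": finger opening in m.
Only numpy, scipy, OpenCV 4.12 (cv2) and the standard library are available. Lean on these libraries where they do the work, as an engineer would, in place of code of your own. Each camera call takes 0.05 s, during which the arm holds its last target.

## Working session

There is one attempt and no reset: what is moved stays moved. The work goes in short steps, Python scripts to look and compute and a tool call to move; the robot and the scene stay as the last step left them, time stands still between calls to the robot, and variables do not carry over. Pictures are saved under pics/ and viewed, and the job is handed in when it is done.

Besides the shell and the picture viewer there is one more tool, called after "Call:" in YAML: its name, and indented under it one key for each argument. drive_tool: Moves the arm, as the interface text tells. Its arguments: {"type":"object","properties":{"increments":{"type":"array"},"grip_force":{"type":"number"}},"required":["increments"]}

```bash
mkdir -p pics; cat > h.py <<'E'
import numpy as np, cv2, pickle
from cell import sensors, capture, hand_in, spotter, r
from scipy.spatial.transform import Rotation as R
def save(d,n):
    cv2.imwrite(f'pics/{n}.png', cv2.cvtColor(d['img'],cv2.COLOR_RGB2BGR)); pickle.dump(d,open(f'pics/{n}.pkl','wb'))
def rot(d):
    q=np.array(d['rotation'],float); return q if q.shape==(3,3) else R.from_rotvec(q).as_matrix()
def cloud(d):
    K=np.array(d['K']); z=d['range_z']; v,u=np.indices(z.shape)
    c=np.stack([(u-K[0,2])/K[0,0]*z,(v-K[1,2])/K[1,1]*z,z],-1)
    return c@rot(d).T+np.array(d['position'])
def proj(d,p):
    K=np.array(d['K']); c=(np.array(p)-np.array(d['position']))@rot(d); q=c@K.T; return q[...,:2]/q[...,2:]
E
python3 - <<'E'
from h import *
s=sensors.state();print({k:np.round(v,3) for k,v in s.items()}, r.grip_point_offset)
for n in ['scene','side','wrist']:
    d=capture(n);save(d,n+'0');print(n,d['position'],np.round(d['rotation'],3).tolist(),np.round(d['K'],1).tolist())
    for q in ['gauge','gauge_stand','rest_unit','lever_knob']:
        print(q,[(np.round(x['rect']).tolist(),round(x['confidence'],2)) for x in spotter.recognise(d,q)][:6])
E
```

```text
{'time': np.float64(0.0), 'qpos': array([ 1.152,  0.418, -0.01 ,  1.614,  0.005,  1.111, -0.053]), 'qd': array([ 0.   ,  0.001, -0.001,  0.003,  0.   , -0.001, -0.001]), 'tau': array([ 2.0000e-03, -8.6447e+01,  6.8000e-01, -4.3490e+01,  1.9000e-02,
        8.0000e-03, -0.0000e+00]), 'ee_pos': array([ 0.23 , -0.581,  0.231]), 'orientation': array([-3.085e+00, -5.880e-01,  1.000e-03]), 'ft_force': array([-0.917,  0.075,  0.034]), 'ft_torque': array([-0.001, -0.008, -0.041]), 'grip_width': np.float64(0.086)} 0.0187
scene [ 1.15818782 -0.49955397  0.94127933] [-2.175, -1.106, 0.431] [[401.0, 0.0, 320.2], [0.0, 401.0, 197.1], [0.0, 0.0, 1.0]]
gauge [([243.0, 236.0, 267.0, 261.0], 0.67), ([189.0, 173.0, 208.0, 215.0], 0.61), ([216.0, 200.0, 229.0, 243.0], 0.56), ([406.0, 143.0, 426.0, 166.0], 0.29), ([239.0, 247.0, 279.0, 281.0], 0.25)]
gauge_stand [([240.0, 246.0, 277.0, 280.0], 0.6)]
rest_unit [([317.0, 168.0, 427.0, 262.0], 0.92)]
lever_knob [([352.0, 171.0, 358.0, 185.0], 0.49)]
side [0.11877793 1.03379444 0.68207521] [-0.474, 2.518, -1.498] [[429.6, 0.0, 317.9], [0.0, 429.6, 198.7], [0.0, 0.0, 1.0]]
gauge [([358.0, 150.0, 381.0, 189.0], 0.96), ([402.0, 158.0, 428.0, 196.0], 0.66), ([330.0, 228.0, 370.0, 272.0], 0.63), ([329.0, 154.0, 329.0, 170.0], 0.58)]
gauge_stand [([322.0, 165.0, 342.0, 191.0], 0.76)]
rest_unit [([215.0, 193.0, 317.0, 259.0], 0.66)]
lever_knob [([299.0, 213.0, 313.0, 233.0], 0.73)]
wrist [ 0.30056586 -0.55338619  0.37386375] [2.384, -1.62, -0.246] [[276.3, 0.0, 318.5], [0.0, 276.3, 199.6], [0.0, 0.0, 1.0]]
gauge [([0.0, 0.0, 121.0, 89.0], 0.61)]
gauge_stand []
rest_unit []
lever_knob []
```

View pics/scene0.png

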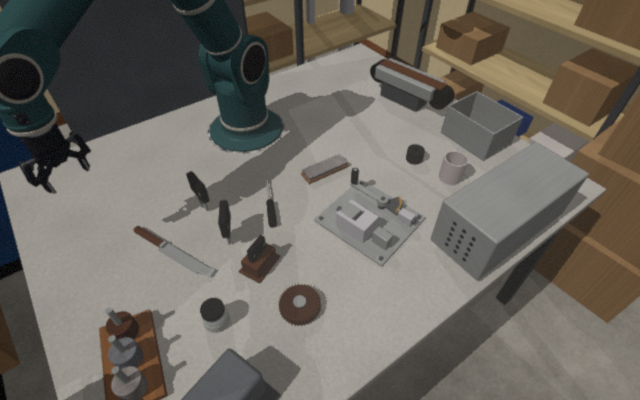

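View pics/side0.png

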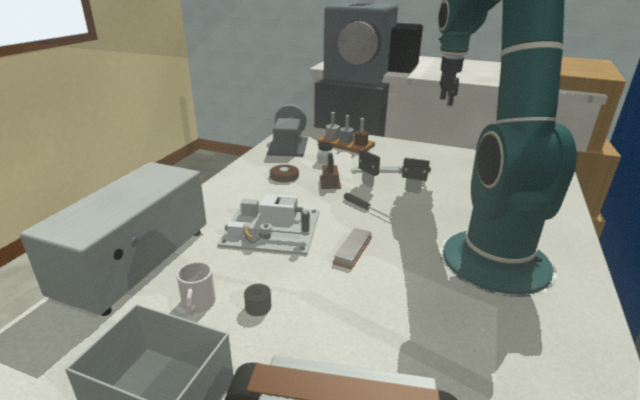

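View pics/wrist0.png

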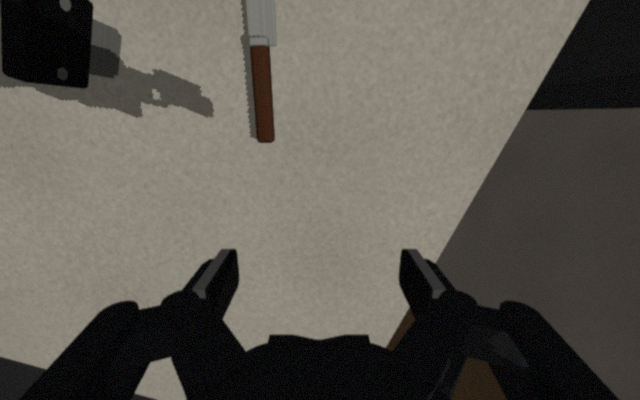

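The scene shows three black gauge-like things: (197,187) and (224,218), both large and standing free, and (256,248), a small one in the wooden stand. The rest unit is at about (370,220), with its knob at (355,177). I'll crop in close and measure with the depth.

```bash
cat > m.py <<'E'
from h import *
S=pickle.load(open('pics/scene0.pkl','rb'));D=pickle.load(open('pics/side0.pkl','rb'))
a=cv2.resize(S['img'][160:290,180:440],None,fx=3,fy=3,interpolation=cv2.INTER_CUBIC)
cv2.imwrite('pics/crop1.png',a[...,::-1])
b=cv2.resize(D['img'][140:270,200:440],None,fx=3.3,fy=3.3,interpolation=cv2.INTER_CUBIC)
cv2.imwrite('pics/crop2.png',b[...,::-1])
for d,n in((S,'S'),(D,'D')):
    c=cloud(d)
    pts=dict(S=[(197,187),(224,218),(257,247),(355,172),(355,210),(350,228),(270,205),(300,300),(215,310)],D=[(370,165),(415,170),(331,163),(305,216),(280,208)])[n]
    for u,v in pts: print(n,u,v,np.round(c[v,u],3))
# orthographic top-view from both clouds
E
python3 m.py
```

```text
S 197 187 [ 0.303 -0.31   0.117]
S 224 218 [ 0.457 -0.302  0.121]
S 257 247 [ 0.572 -0.271  0.095]
S 355 172 [0.506 0.11  0.097]
S 355 210 [0.602 0.034 0.061]
S 350 228 [ 0.632 -0.007  0.039]
S 270 205 [ 0.41  -0.141  0.025]
S 300 300 [ 0.73  -0.247  0.026]
S 215 310 [ 0.653 -0.435  0.067]
D 370 165 [ 0.421 -0.273  0.089]
D 415 170 [ 0.272 -0.293  0.088]
D 331 163 [ 0.549 -0.242  0.087]
D 305 216 [0.493 0.128 0.095]
D 280 208 [0.601 0.056 0.057]
```

```bash
echo
```

```text
(no output)
```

View pics/crop1.png

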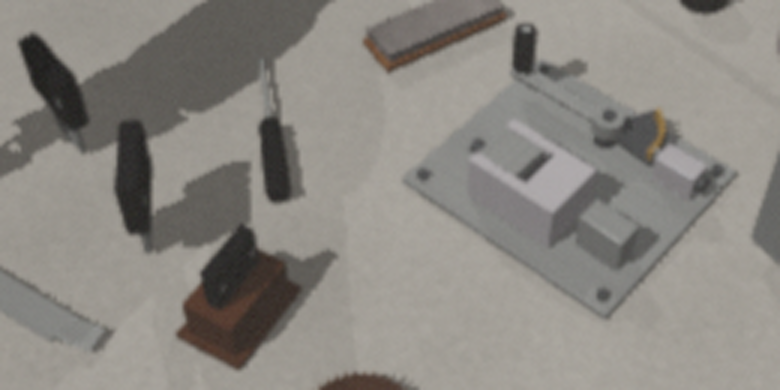

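View pics/crop2.png

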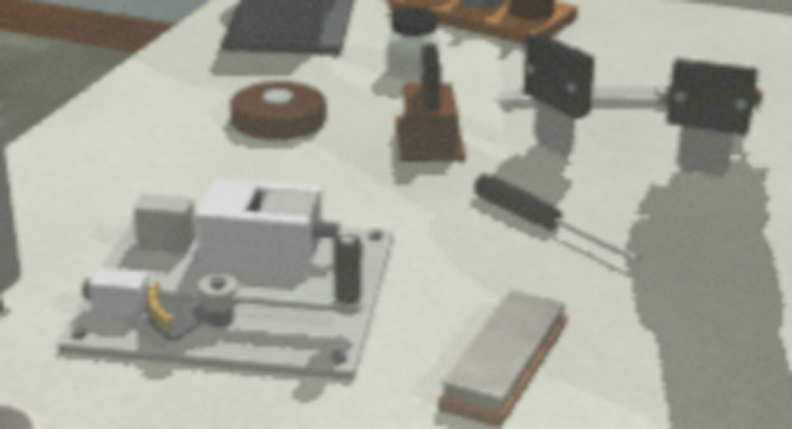

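Both crops agree. The two large gauges stand free (crop1 at (55,80) and (135,175)). The smallest is in the wooden stand, at crop1 (230,265) and full picture (257,248), and that is the one the job needs. Next come coarse poses.

```bash
cat > m2.py <<'E'
from h import *
S=pickle.load(open('pics/scene0.pkl','rb'));D=pickle.load(open('pics/side0.pkl','rb'));W=pickle.load(open('pics/wrist0.pkl','rb'))
P=[];C=[]
for d in(S,D):
    c=cloud(d).reshape(-1,3);i=d['img'].reshape(-1,3).astype(int)
    for nm,ctr,zr,dark in(('gauge',(.565,-.262),(.055,.105),1),('gtop',(.565,-.262),(.094,.11),1),('stand',(.565,-.262),(.01,.055),0),('knobtop',(.5,.115),(.06,.105),1),('blocks',(.6,.03),(.055,.075),0)):
        m=(np.hypot(*(c[:,:2]-ctr).T)<(.07 if nm!='knobtop' else .03))&(c[:,2]>zr[0])&(c[:,2]<zr[1])
        if dark:m&=i.max(1)<75
        p=c[m]
        if len(p)>5: print(nm,len(p),np.round(p.min(0),3),np.round(p.max(0),3),np.round(np.median(p,0),3), cv2.minAreaRect((p[:,:2]*1000).astype(np.float32)))
s=sensors.state()
Rt=R.from_rotvec(s['orientation']).as_matrix();print('tool R',np.round(Rt,3))
print('cam off tool',Rt.T@(np.array(W['position'])-s['ee_pos']),np.round(Rt.T@rot(W),3))
E
python3 m2.py
```

```text
gauge 293 [ 0.546 -0.3    0.055] [ 0.583 -0.239  0.103] [ 0.569 -0.272  0.089] ((563.7451782226562, -269.910888671875), (17.398954391479492, 62.234657287597656), 23.043855667114258)
gtop 122 [ 0.546 -0.299  0.094] [ 0.582 -0.244  0.103] [ 0.565 -0.271  0.098] ((563.3646240234375, -270.6119689941406), (15.84388542175293, 58.47916793823242), 23.439090728759766)
stand 570 [ 0.543 -0.324  0.01 ] [ 0.604 -0.22   0.055] [ 0.579 -0.279  0.047] ((564.7642822265625, -272.5891418457031), (57.305477142333984, 95.99176788330078), 20.643468856811523)
knobtop 68 [0.492 0.103 0.06 ] [0.516 0.12  0.099] [0.507 0.109 0.082] ((503.8531799316406, 111.23526763916016), (20.02761459350586, 13.71544361114502), 42.1981315612793)
blocks 644 [ 0.566 -0.017  0.055] [0.669 0.069 0.067] [0.62  0.025 0.063] ((621.3440551757812, 26.82492446899414), (99.3541259765625, 75.3167953491211), 12.472548484802246)
gauge 63 [ 0.544 -0.276  0.057] [ 0.568 -0.233  0.102] [ 0.552 -0.241  0.084] ((557.6982421875, -253.74061584472656), (12.829636573791504, 44.228023529052734), 26.828554153442383)
gtop 22 [ 0.545 -0.276  0.095] [ 0.568 -0.235  0.102] [ 0.556 -0.25   0.1  ] ((557.4520263671875, -254.1214599609375), (9.995983123779297, 43.63607406616211), 24.046289443969727)
stand 300 [ 0.52  -0.312  0.01 ] [ 0.603 -0.207  0.055] [ 0.551 -0.234  0.043] ((562.2650146484375, -260.9071960449219), (59.58308410644531, 92.03521728515625), 23.436500549316406)
blocks 483 [ 0.564 -0.017  0.055] [0.669 0.074 0.07 ] [0.615 0.038 0.065] ((619.4347534179688, 29.17950439453125), (99.64483642578125, 76.54536437988281), 11.944321632385254)
tool R [[ 0.93   0.368 -0.   ]
 [ 0.368 -0.93   0.   ]
 [-0.    -0.    -1.   ]]
cam off tool [ 0.07584825  0.00017849 -0.14258088] [[ 0.    -0.955 -0.297]
 [ 1.     0.    -0.   ]
 [ 0.    -0.297  0.955]]
```

Call:
drive_tool:
  increments:
    - [[0.424, -0.167, 0], [0, 0, -92], 0.05]
    - [[0.424, -0.167, 0], [0, 0, -92], 0.05]
    - [[0.424, -0.167, 0], [0, 0, -92], 0.05]
    - [[0.424, -0.167, 0], [0, 0, -92], 0.05]
    - [[0.424, -0.167, 0], [0, 0, -92], 0.05]
    - [[0.424, -0.167, 0], [0, 0, -92], 0.05]
    - [[0.424, -0.167, 0], [0, 0, -92], 0.05]
    - [[0.424, -0.167, 0], [0, 0, -92], 0.05]
    - [[0.424, -0.167, 0], [0, 0, -92], 0.05]
    - [[0.424, -0.167, 0], [0, 0, -92], 0.05]
    - [[0.424, -0.167, 0], [0, 0, -92], 0.05]
    - [[0.424, -0.167, 0], [0, 0, -92], 0.05]
    - [[0.424, -0.167, 0], [0, 0, -92], 0.05]
    - [[0.424, -0.167, 0], [0, 0, -92], 0.05]
    - [[0.424, -0.167, 0], [0, 0, -92], 0.05]
    - [[0.424, -0.167, 0], [0, 0, -92], 0.05]

```text
time: 2.08
ee_pos: [0.5625, -0.2704, 0.2313]
orientation: [-1.727, -2.624, 0.0]
ft_force: [-0.9, -1.3, 0.4]
grip_width: 0.0499
```

```bash
cat > w.py <<'E'
import sys
from h import *
d=capture('wrist');save(d,sys.argv[1]);s=sensors.state()
Rt=R.from_rotvec(s['orientation']).as_matrix();print(np.round(s['ee_pos'],4),'tool yaw',np.degrees(np.arctan2(Rt[1,0],Rt[0,0])),s['time'],'f',np.round(s['ft_force'],2),s['grip_width'])
E
python3 w.py wrist1; python3 - <<'E'
from h import *
d=pickle.load(open('pics/wrist1.pkl','rb'))
c=cloud(d).reshape(-1,3);i=d['img'].reshape(-1,3).astype(int)
for lo,hi in((.09,.108),(.055,.09)):
    m=(np.hypot(*(c[:,:2]-(.563,-.27)).T)<.06)&(c[:,2]>lo)&(c[:,2]<hi)&(i.max(1)<75);p=c[m]
    print(len(p),np.median(p,0),cv2.minAreaRect((p[:,:2]*1000).astype(np.float32)))
E
```

```text
[ 0.5625 -0.2703  0.2313] tool yaw 113.36038234710804 2.1333 f [-0.14 -0.17  0.07] 0.04989598964953107
896 [ 0.56030014 -0.26505759  0.09968524] ((561.0435791015625, -267.3488464355469), (15.689579963684082, 60.74205017089844), 23.732343673706055)
62 [ 0.54855485 -0.23967032  0.07225234] ((549.0076293945312, -240.57717895507812), (15.35742473602295, 2.5214383602142334), 26.380779266357422)
```

View pics/wrist1.png

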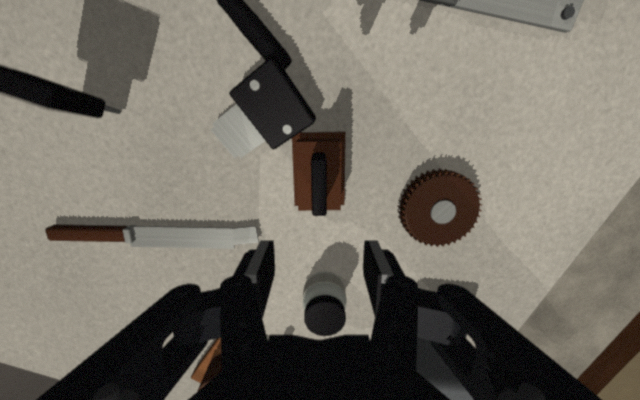

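The stand gauge is at (319,183), upright and within about 2 mm of the tool's centre line. Next I descend and grip.

Call:
drive_tool:
  increments:
    - [[0.002, 0, 0.04], [0, 0, 0], 0.05]
    - [[0.002, 0, 0.08], [0, 0, 0], 0.05]
    - [[0.002, 0, 0.115], [0, 0, 0], 0.05]
    - [[0.002, 0, 0.145], [0, 0, 0], 0.05]
    - [[0.002, 0, 0.163], [0, 0, 0], 0.05]
    - [[0.002, 0, 0.174], [0, 0, 0], 0.05]
    - [[0.002, 0, 0.174], [0, 0, 0], 0.05]
    - [[0.002, 0, 0.174], [0, 0, 0], 0.01]
    - [[0.002, 0, 0.174], [0, 0, 0], 0.01]
    - [[0.002, 0, 0.174], [0, 0, 0], 0.01]
    - [[0.002, 0, 0.174], [0, 0, 0], 0.01]
    - [[0.002, 0, 0.174], [0, 0, 0], 0.01]
    - [[0.002, 0, 0.174], [0, 0, 0], 0.01]
    - [[0.002, 0, 0.174], [0, 0, 0], 0.01]
    - [[0.002, 0, 0.174], [0, 0, 0], 0.01]
    - [[0.002, 0, 0.174], [0, 0, 0], 0.01]
  grip_force: 45

```text
time: 3.47
ee_pos: [0.5627, -0.2685, 0.0589]
orientation: [1.72, 2.626, 0.0]
ft_force: [-0.6, 0.8, 6.9]
grip_width: 0.0154
```

```bash
python3 w.py wrist2; python3 - <<'E'
from h import *
d=capture('scene');save(d,'scene1');cv2.imwrite('pics/c3.png',cv2.resize(d['img'][190:300,200:330],None,fx=4,fy=4)[...,::-1])
E
```

```text
[ 0.5628 -0.2684  0.0589] tool yaw 113.56395277851091 3.5167 f [-0.97  0.2   6.43] 0.015542446165112495
```

View pics/wrist2.png

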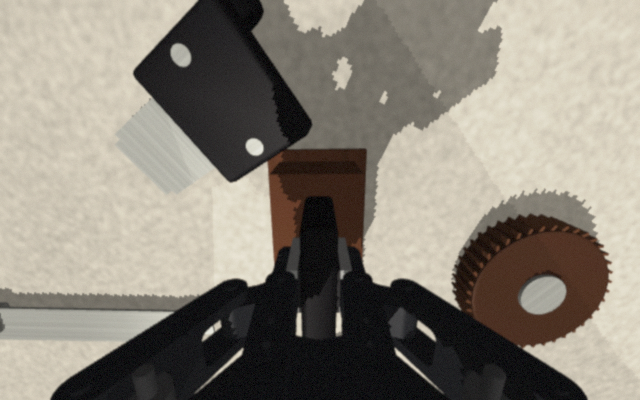

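View pics/c3.png

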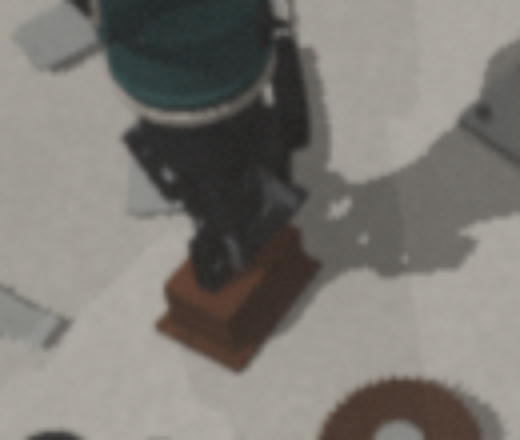

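The gauge is gripped at (319,260): opening 15.5 mm, both pads on the handle. Next I lift it straight up and stop just short of the gap, where the wrist camera can see the mouth.

Call:
drive_tool:
  increments:
    - [[0, 0, -0.015], [0, 0, 0], 0.01]
    - [[0, 0, -0.045], [0, 0, 0], 0.01]
    - [[0, 0, -0.08], [0, 0, 0], 0.01]
    - [[0, 0, -0.115], [0, 0, 0], 0.01]
    - [[0.02, 0.02, -0.14], [0, 0, 0], 0.01]
    - [[0.042, 0.04, -0.15], [0, 0, 1], 0.01]
    - [[0.065, 0.06, -0.15], [0, 0, 3], 0.01]
    - [[0.09, 0.082, -0.15], [0, 0, 5], 0.01]
    - [[0.115, 0.105, -0.15], [0, 0, 7], 0.01]
    - [[0.138, 0.128, -0.15], [0, 0, 9], 0.01]
    - [[0.158, 0.147, -0.15], [0, 0, 11], 0.01]
    - [[0.17, 0.159, -0.15], [0, 0, 11.4], 0.01]
    - [[0.17, 0.159, -0.15], [0, 0, 11.4], 0.01]
    - [[0.17, 0.159, -0.15], [0, 0, 11.4], 0.01]
    - [[0.17, 0.159, -0.15], [0, 0, 11.4], 0.01]
    - [[0.17, 0.159, -0.15], [0, 0, 11.4], 0.01]

```text
time: 4.9
ee_pos: [0.6395, -0.05, 0.2076]
orientation: [1.975, 2.443, -0.001]
ft_force: [-0.7, -0.5, -1.1]
grip_width: 0.0155
```

```bash
python3 w.py wrist3; python3 - <<'E'
from h import *
d=capture('side');save(d,'side1');cv2.imwrite('pics/c4.png',cv2.resize(d['img'][130:270,180:380],None,fx=4,fy=4)[...,::-1])
E
```

```text
[ 0.6395 -0.05    0.2075] tool yaw 102.09963833182434 4.95 f [ 0.04 -0.16 -1.6 ] 0.015551706266943001
```

View pics/wrist3.png

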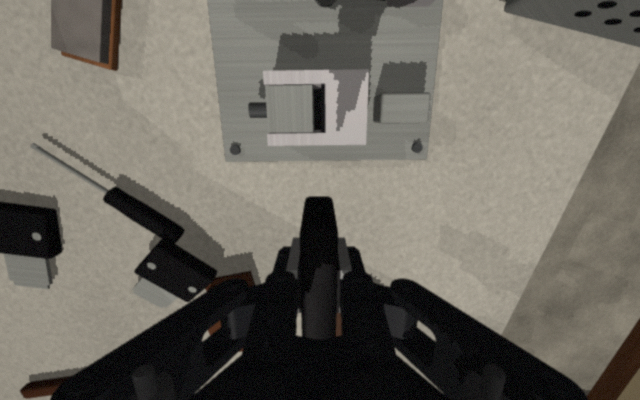

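View pics/c4.png

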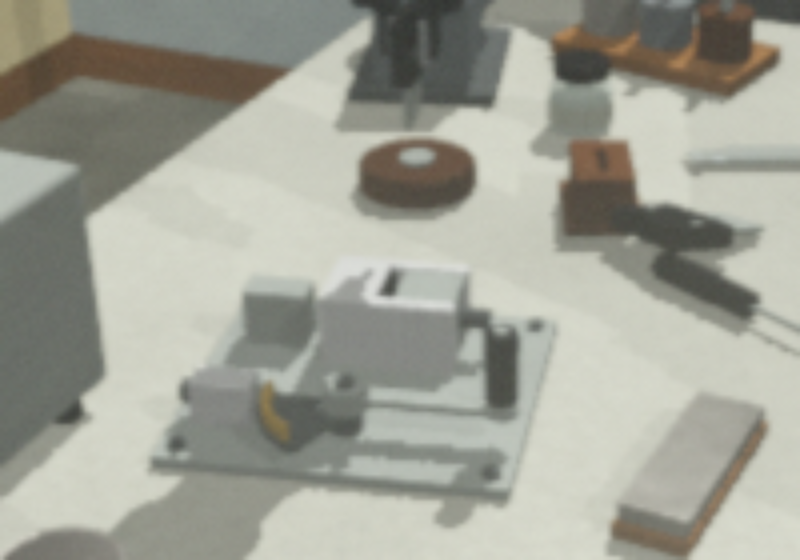

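The gap mouth is clear at (319,108) in the wrist picture, between rest (290,108) and platen (350,105). However, in the side crop the nearer large gauge (about (680,225)) no longer looks upright. I'll check that before continuing.

View pics/side1.png

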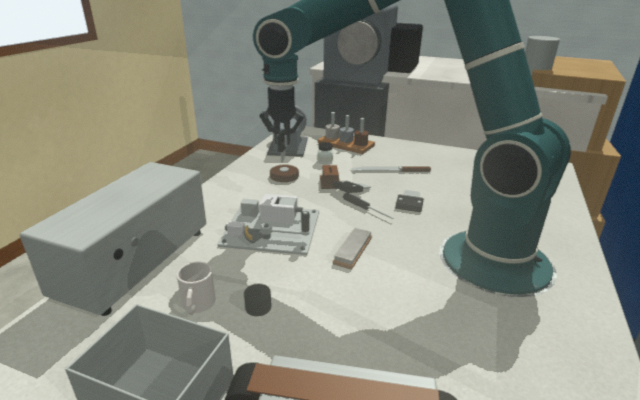

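```bash
python3 - <<'E'
from h import *
d=pickle.load(open('pics/wrist3.pkl','rb'));c=cloud(d)
for u,v in [(25,230),(180,265),(30,270),(319,108),(319,85),(319,125),(290,108),(350,110)]: print(u,v,np.round(c[v,u],3))
for n,u,v in(('wrist1',265,110),('wrist1',230,140),('wrist2',220,100)):
    print(n,np.round(cloud(pickle.load(open(f'pics/{n}.pkl','rb')))[v,u],3))
cv2.imwrite('pics/c5.png',cv2.resize(d['img'][50:170,200:450],None,fx=3.2,fy=3.2,interpolation=cv2.INTER_CUBIC)[...,::-1])
E
```

```text
25 230 [ 0.282 -0.196  0.02 ]
180 265 [ 0.491 -0.19   0.043]
30 270 [ 0.277 -0.262  0.014]
319 108 [0.623 0.03  0.011]
319 85 [0.618 0.051 0.047]
319 125 [0.627 0.012 0.011]
290 108 [0.595 0.023 0.065]
350 110 [0.653 0.034 0.065]
wrist1 [ 0.473 -0.222  0.033]
wrist1 [ 0.44  -0.276  0.009]
wrist2 [ 0.479 -0.215  0.035]
```

View pics/c5.png

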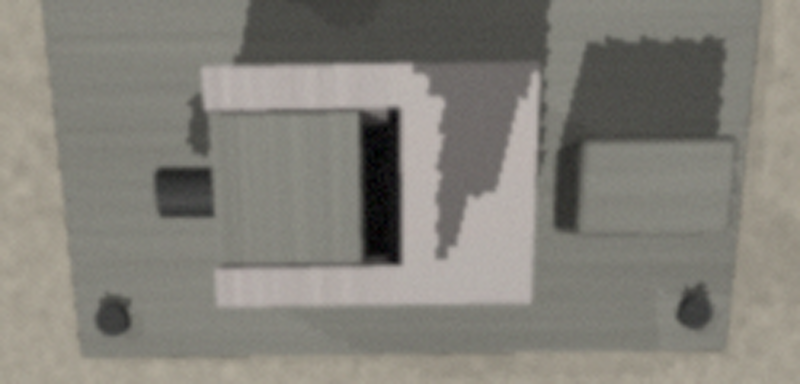

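Both large gauges were already lying down in the first wrist picture (z ≈ 0.03 there). They were balanced on their blades and my path never came near the far one, so they probably fell by themselves. They aren't listed bystanders, and the screwdriver hasn't moved. The gap crop shows the mouth's corners at about (362–400, 108–264). Next I compute its pose.

```bash
python3 - <<'E'
from h import *
d=pickle.load(open('pics/wrist3.pkl','rb'));c=cloud(d);K=np.array(d['K'])
def ray(u,v,z):
    q=rot(d)@np.array([(u-K[0,2])/K[0,0],(v-K[1,2])/K[1,1],1]);p=np.array(d['position']);return p+q*(z-p[2])/q[2]
g=cv2.cvtColor(d['img'],cv2.COLOR_RGB2GRAY).astype(float)
for v in (90,100,108,116,126): 
    row=g[v-2:v+3,300:340].mean(0); 
    print(v,row[5:35].astype(int))
print('col',g[70:145,315:323].mean(1).astype(int))
u0,u1,v0,v1=200+362/3.2,200+400.5/3.2,50+108/3.2,50+264/3.2
P=[ray(u,v,.065) for u,v in((u0-.3,v0),(u1-.3,v0),(u1-.3,v1),(u0-.3,v1))]
print(np.round(P,4)); 
print('ctr',np.mean(P,0), 'w',np.linalg.norm(P[0]-P[1]),'l',np.linalg.norm(P[1]-P[2]),'yaw',np.degrees(np.arctan2(*(P[1]-P[2])[:2]*[-1,1])))
p=c.reshape(-1,3);m=(abs(p[:,2]-.065)<.004)&(np.hypot(*(p[:,:2]-(.62,.03)).T)<.08);q=p[m];print(len(q),np.median(q[:,2]),cv2.minAreaRect((q[:,:2]*1000).astype(np.float32)))
# plate edges
m=(abs(p[:,2]-.010)<.003)
E
```

```text
90 [137 134 133 133 134 136 124  80  40  22  21  20  21  22  22  20  23  21
  27  71 135 170 180 180 180 180 180 180 180 179]
100 [136 134 132 133 134 132 125  89  47  20   8  12   6   9  14  15  18  20
  26  69 135 171 179 179 180 177 179 180 179 178]
108 [136 133 132 133 132 133 125  93  48  22   8  10   9  13  10  13  19  20
  26  52 111 164 177 178 178 179 178 179 177 178]
116 [136 134 132 132 130 132 126  98  59  25  13  13  14  13  13   9  16  19
  23  51 114 163 178 177 178 177 178 178 178 178]
126 [134 133 131 133 131 131 129 109  69  32  12   9  10   9   9  13  16  20
  22  53 111 164 176 177 177 177 177 176 176 176]
col [156 174 177 177 176 175 176 176 176 176 176 177 171 148 111  87  72  54
  39  23  16  16  13  13  15  14  11  12  12  12  13  13  15  16  13  16
  12  14  12  14  11  13  14  13  14  17  12  13  13  12  13  12  12  12
  15  12  11  11  12  25  43  54  90 148 168 173 174 173 173 174 173 175
 173 173 167]
[[0.6126 0.0496 0.065 ]
 [0.6238 0.052  0.065 ]
 [0.6337 0.0077 0.065 ]
 [0.6218 0.0051 0.065 ]]
ctr [0.62296851 0.02858329 0.065     ] w 0.011505844434385092 l 0.045396370846282445 yaw 12.512862208539456
7118 0.06472945909695474 ((620.1653442382812, 28.195138931274414), (100.20673370361328, 70.22793579101562), 12.829272270202637)
```

```bash
python3 - <<'E'
from h import *
s=sensors.state();Rt=R.from_rotvec(s['orientation']).as_matrix()
d=pickle.load(open('pics/wrist3.pkl','rb'));c=cloud(d)
g=cv2.cvtColor(d['img'],cv2.COLOR_RGB2GRAY).astype(int)
for v in(200,205,210,220,230): 
    print(v,g[v,295:345]); q=(c[v,318]-s['ee_pos'])@Rt; print(np.round(q,4))
t=(c-s['ee_pos'])@Rt
m=(t[...,2]>-.06)&(t[...,2]<-.02)&(abs(t[...,1])<.02)&(t[...,0]>.016)&(t[...,0]<.05);p=t[m];print(len(p),p.min(0),p.max(0),np.median(p,0))
for zlo,zhi in((-.046,-.038),(-.05,-.034)):
    k=m&(t[...,2]>zlo)&(t[...,2]<zhi);print(cv2.minAreaRect((t[k][:,:2]*1000).astype(np.float32)),k.sum())
# lever gap in tool frame
ctr=np.array([.62297,.02858,.065]);print('gap in tool',(ctr-s['ee_pos'])@Rt)
print('blade bottom', )
E
```

```text
200 [152 148 156 157 158 154 155 153 153 133  79  24   2   1   0   3  11   7
   0   5   9  16   8   0   5   3   2   9   1   9   1  14   8   2   5   2
  38  92 141 154 157 162 164 163 161 159 159 158 159 161]
[ 0.0313 -0.0003 -0.0015]
205 [154 158 159 162 162 159 157 155 138  77  22   4   9   0  10   2   1   5
   0  12   0   0   6   5  10  13   0   7   5   1   8  11  15   3   7   2
  11  23  89 144 155 154 155 156 157 158 154 153 152 154]
[ 0.0318 -0.0003 -0.0115]
210 [159 156 160 158 158 160 158 145  87  27   6  13   0  11   9   0   5   1
  16   3   6  10   5   8  10   6  10   0  10   7  10   9   0   4   2   9
   9  15  42  94 145 155 156 156 153 155 154 154 150 154]
[ 0.0312 -0.0003 -0.0174]
220 [148 150 153 153 153 146 116  58  19   6  12  10   8   2  11   4   9   1
   6  12  11   7   7   0   7  13   0  11  13   0   1   1   5   1  15   4
  11   0   7  10  58 116 146 151 152 152 153 154 155 154]
[ 0.0313 -0.0003 -0.0306]
230 [143 143 146 148 129  73  23   1  10   4   0  13   9   1   0  16   9   6
   5  16  11  11   3  11   8  16  12  16  15   8   2  12   6   2   9  12
   5   3  17   8   6  19  76 135 150 153 153 156 156 159]
[ 0.0307 -0.0002 -0.04  ]
1904 [ 0.01600487 -0.0080946  -0.04297529] [ 0.03225797  0.00791213 -0.02013317] [ 0.02747422 -0.00023988 -0.04046395]
((23.96954917907715, -0.017859458923339844), (15.669315338134766, 15.927508354187012), 89.96082305908203) 1394
((24.07354736328125, -0.025678157806396484), (15.73330307006836, 16.15172004699707), 89.85357666015625) 1532
gap in tool [0.0800774  0.00028249 0.14244159]
blade bottom
```

The gripped handle shows centred in the hand, so the wrist camera has no visible bias. The gap lies 79 mm along tool x and 0 mm along tool y. I move to 24 mm above it and check from the fixed cameras.

Call:
drive_tool:
  increments:
    - [[0.015, 0, 0.01], [0, 0, -0.4], 0.01]
    - [[0.035, 0, 0.03], [0, 0, -0.4], 0.01]
    - [[0.055, 0, 0.05], [0, 0, -0.4], 0.01]
    - [[0.07, 0, 0.063], [0, 0, -0.4], 0.01]
    - [[0.0794, 0.0003, 0.07], [0, 0, -0.4], 0.01]
    - [[0.0794, 0.0003, 0.07], [0, 0, -0.4], 0.01]
    - [[0.0794, 0.0003, 0.07], [0, 0, -0.4], 0.01]
    - [[0.0794, 0.0003, 0.07], [0, 0, -0.4], 0.01]

```text
time: 5.67
ee_pos: [0.6239, 0.0278, 0.1382]
orientation: [1.965, 2.449, 0.001]
ft_force: [0.2, -0.7, -1.0]
grip_width: 0.0158
```

```bash
python3 w.py wrist4; python3 - <<'E'
from h import *
for n in('scene','side'):
    d=capture(n);save(d,n+'2')
    x0,y0=(300,150) if n=='scene' else (200,160)
    cv2.imwrite(f'pics/c6{n}.png',cv2.resize(d['img'][y0:y0+120,x0:x0+150],None,fx=5,fy=5,interpolation=cv2.INTER_CUBIC)[...,::-1])
    s=sensors.state();Rt=R.from_rotvec(s['orientation']).as_matrix()
    print(n,'blade tip proj',proj(d,s['ee_pos']+Rt@[.0007,0,.0485]),'gap',proj(d,[.62297,.02858,.065]))
    t=(cloud(d)-s['ee_pos'])@Rt
    m=(t[...,2]>.012)&(t[...,2]<.045)&(abs(t[...,1])<.02)&(abs(t[...,0])<.04);p=t[m];print(m.sum(),p.min(0),p.max(0),np.median(p,0)) if m.sum() else 0
E
```

```text
[0.6239 0.0277 0.1382] tool yaw 102.49365786299336 5.7167 f [ 0.06 -0.6  -1.41] 0.015331544231885303
scene blade tip proj [359.0323565  209.04382766] gap [358.24901639 214.51921524]
49 [-0.02241702 -0.00013919  0.0156477 ] [0.01989417 0.00486924 0.04458712] [-0.00443409  0.00224615  0.03397193]
side blade tip proj [276.78220405 192.74642141] gap [277.26665419 200.06642175]
38 [-0.0132291  -0.00231735  0.01219688] [0.02361816 0.00259762 0.04276619] [ 0.01308267 -0.00114128  0.02810843]
```

View pics/c6scene.png

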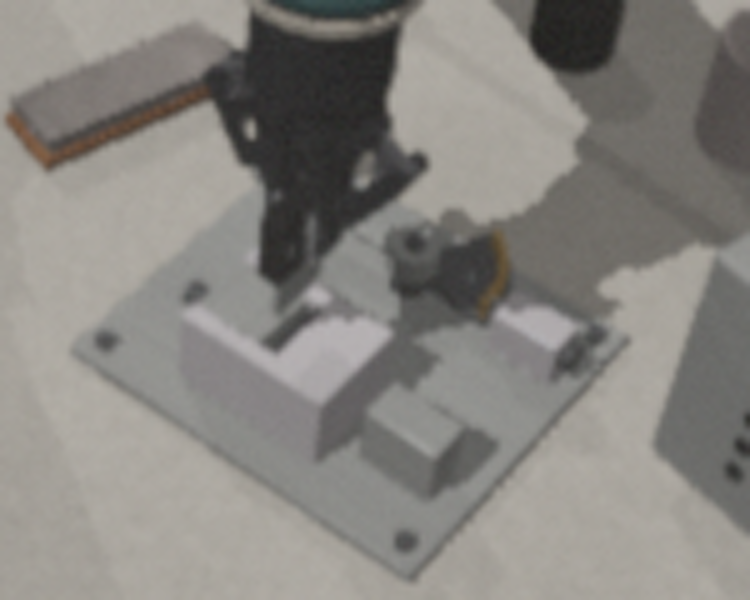

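View pics/c6side.png

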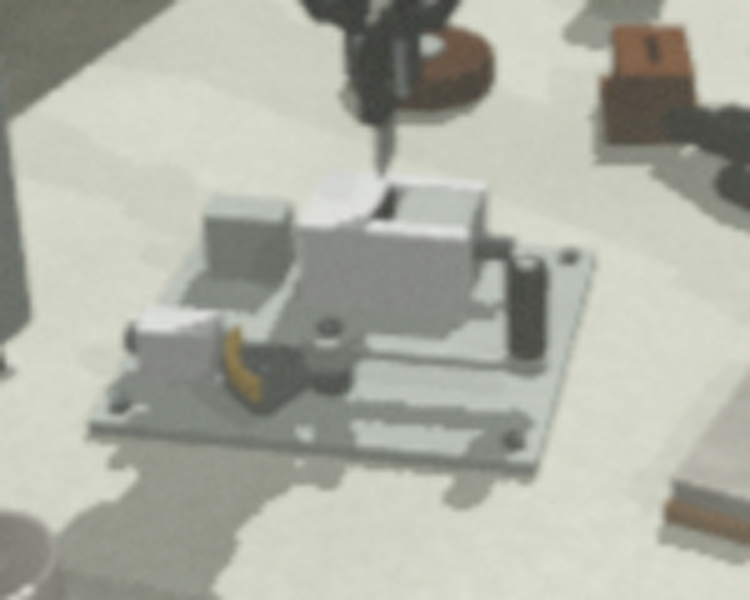

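View pics/wrist4.png

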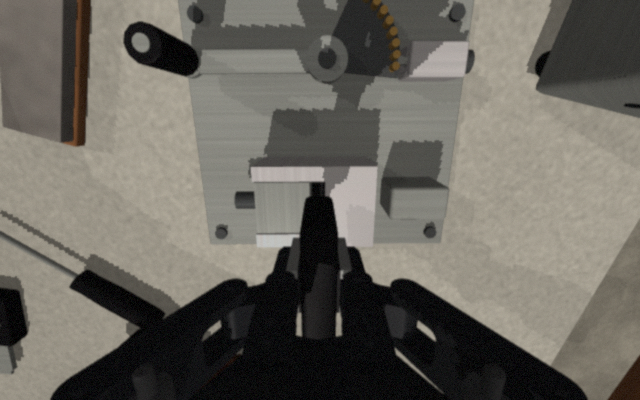

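```bash
python3 - <<'E'
from h import *
s=sensors.state();Rt=R.from_rotvec(s['orientation']).as_matrix()
d=pickle.load(open('pics/wrist4.pkl','rb'));K=np.array(d['K'])
def ray(u,v,z):
    q=rot(d)@np.array([(u-K[0,2])/K[0,0],(v-K[1,2])/K[1,1],1]);p=np.array(d['position']);return p+q*(z-p[2])/q[2]
g=cv2.cvtColor(d['img'],cv2.COLOR_RGB2GRAY).astype(int)
for v in(183,186,189,192,195): print(v,g[v,300:335])
for u,v in((310,188),(325,188),(318,182)): print(np.round((ray(u,v,.065)-s['ee_pos'])@Rt,4))
cv2.imwrite('pics/c7.png',cv2.resize(d['img'][150:260,240:400],None,fx=5,fy=5,interpolation=cv2.INTER_CUBIC)[...,::-1])
E
```

```text
183 [129 130 125 128 127 127 127 125 118  87  61  46  26  20  21  23  18  20
  20  23  28  31  32  24  40  76 101 105 104 105 108 107 105 103 109]
186 [141 138 137 134 136 136 137 137 129  98  63  41  19   5   8   1  12   2
   7  11   9  26  24  20  37  79 100 106 104 105 107 106 107 107 126]
189 [141 139 137 137 139 135 136 137 129 100  64  37  16   6   8   5  10   8
   5  19  21  27  31  22  43  83  98 106 105 106 110 131 158 169 177]
192 [140 142 139 137 136 136 135 138 129 102  64  39  24  13  11  10  13   9
   8  11  23  22  18  16  37  77  97 106 108 111 135 173 183 184 185]
195 [140 141 136 137 136 137 136 135 122  97  64  39  25   6  16   8   7   6
   7  13  18  26  16  14  33  68  94  96  99 121 167 184 184 182 184]
[ 0.0182 -0.0067  0.073 ]
[0.0182 0.0054 0.073 ]
[ 0.0232 -0.0002  0.073 ]
```

View pics/c7.png

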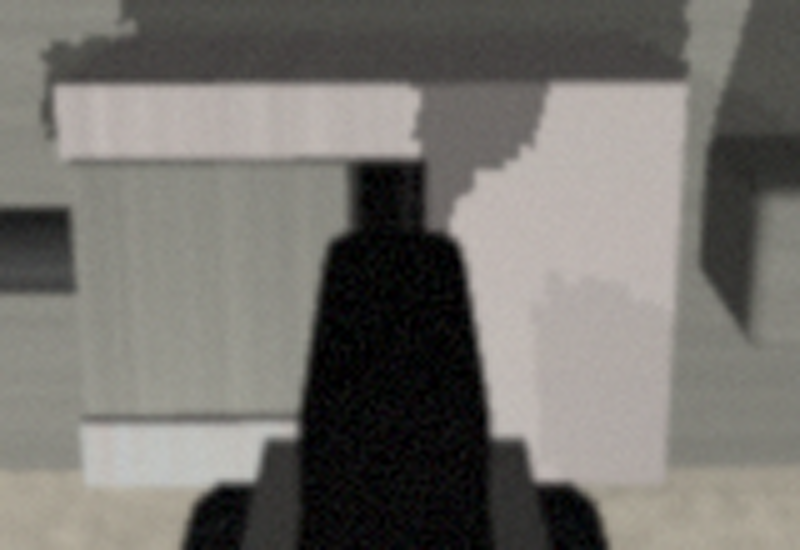

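The blade sits over the slot: its visible end is at crop (390,195), and the mouth edges are at −6.7 and +5.3 mm either side of the tool's line. That is within the clearance, so I go down part way and check the force.

Call:
drive_tool:
  increments:
    - [[0, 0, 0.01], [0, 0, 0], 0.01]
    - [[0, 0, 0.018], [0, 0, 0], 0.01]
    - [[0, 0, 0.024], [0, 0, 0], 0.01]
    - [[0, 0, 0.03], [0, 0, 0], 0.01]
    - [[0, 0, 0.036], [0, 0, 0], 0.01]
    - [[0, 0, 0.042], [0, 0, 0], 0.01]
    - [[0, 0, 0.042], [0, 0, 0], 0.01]

```text
time: 6.4
ee_pos: [0.6226, 0.0291, 0.0938]
orientation: [-1.964, -2.451, 0.002]
ft_force: [0.2, -0.2, -1.2]
grip_width: 0.0154
```

Call:
drive_tool:
  increments:
    - [[0, 0, 0.007], [0, 0, 0], 0.01]
    - [[0, 0, 0.013], [0, 0, 0], 0.01]
    - [[0, 0, 0.017], [0, 0, 0], 0.01]
    - [[0, 0, 0.02], [0, 0, 0], 0.01]
    - [[0, 0, 0.0215], [0, 0, 0], 0.01]
    - [[0, 0, 0.0215], [0, 0, 0], 0.01]

```text
time: 6.9
ee_pos: [0.6231, 0.0291, 0.074]
orientation: [-1.964, -2.452, 0.0]
ft_force: [-3.6, 0.2, 3.9]
grip_width: 0.0156
```

```bash
python3 w.py wrist5
```

```text
[0.6231 0.0291 0.074 ] tool yaw 102.59336488751875 6.95 f [-4.4   0.62  3.07] 0.015301724546677017
```

The shoulders have met the metal: TCP z is 0.074 as predicted, with a light upward force. I open and lift clear.

Call:
drive_tool:
  increments:
    - [[0, 0, 0], [0, 0, 0], 0.02]
    - [[0, 0, 0], [0, 0, 0], 0.03]
    - [[0, 0, 0], [0, 0, 0], 0.045]
    - [[0, 0, 0], [0, 0, 0], 0.05]
    - [[0, 0, 0], [0, 0, 0], 0.05]
    - [[0, 0, 0], [0, 0, 0], 0.05]
    - [[0, 0, -0.02], [0, 0, 0], 0.05]
    - [[0, 0, -0.05], [0, 0, 0], 0.05]
    - [[0, 0, -0.085], [0, 0, 0], 0.05]
    - [[0, 0, -0.12], [0, 0, 0], 0.05]
    - [[0, 0, -0.12], [0, 0, 0], 0.05]
    - [[0, 0, -0.12], [0, 0, 0], 0.05]
    - [[0, 0, -0.12], [0, 0, 0], 0.05]

```text
time: 8.03
ee_pos: [0.6229, 0.0289, 0.1934]
orientation: [-1.965, -2.451, 0.001]
ft_force: [-0.3, -0.6, -0.5]
grip_width: 0.0499
```

```bash
python3 w.py wrist6; python3 - <<'E'
from h import *
d=pickle.load(open('pics/wrist6.pkl','rb'));K=np.array(d['K'])
c=cloud(d).reshape(-1,3);i=d['img'].reshape(-1,3).astype(int)
m=(np.hypot(*(c[:,:2]-(.623,.029)).T)<.05)&(c[:,2]>.105)&(c[:,2]<.125)&(i.max(1)<75);p=c[m]
print(len(p),np.median(p,0),cv2.minAreaRect((p[:,:2]*1000).astype(np.float32)))
m=(np.hypot(*(c[:,:2]-(.5004,.119)).T)<.04)&(c[:,2]>.092)&(c[:,2]<.105);p=c[m]
if len(p): print('knob top',len(p),np.mean(p,0),p.min(0),p.max(0),cv2.minEnclosingCircle((p[:,:2]*1000).astype(np.float32)))
print('knob', [x for x in spotter.recognise(capture('wrist'),'lever_knob')][:2])
d=capture('side');save(d,'side3')
cv2.imwrite('pics/c8.png',cv2.resize(d['img'][160:280,200:350],None,fx=5,fy=5,interpolation=cv2.INTER_CUBIC)[...,::-1])
E
```

```text
[0.6227 0.0289 0.1928] tool yaw 102.58141173660324 8.0833 f [-0.47  0.88 -0.18] 0.04992442002012587
1263 [0.6222057  0.0341739  0.11473954] ((622.5777587890625, 31.313140869140625), (15.914952278137207, 59.963218688964844), 13.093890190124512)
knob top 834 [0.49937938 0.1180295  0.09850688] [0.48688575 0.10659566 0.09208046] [0.50986564 0.12964843 0.10220821] ((498.3011169433594, 117.94912719726562), 11.77440357208252)
knob [{'rect': [171.0, 43.7, 223.6, 86.8], 'confidence': 0.95}, {'rect': [173.3, 11.9, 385.2, 88.8], 'confidence': 0.72}]
```

View pics/wrist6.png

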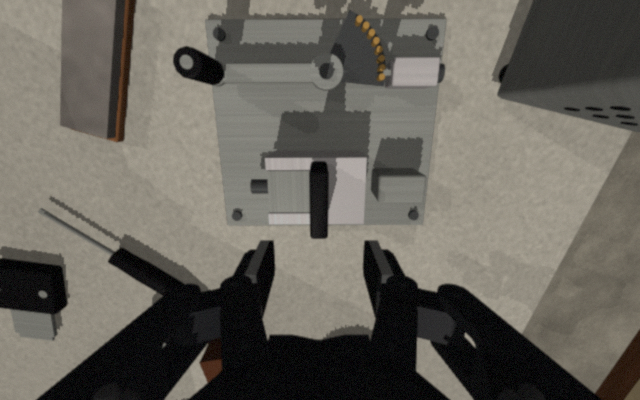

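View pics/c8.png

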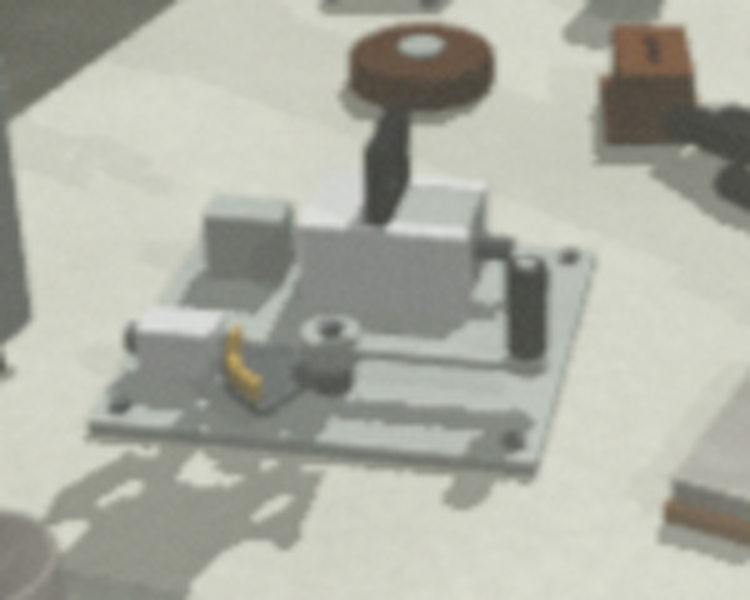

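The gauge is seated upright: its handle top is at z 0.1147 (0.115 expected) and its yaw is 13°, matching the gap. The knob, at wrist pixel (198,65), measures (0.499, 0.118). I move above it with the jaws turned along its swing.

Call:
drive_tool:
  increments:
    - [[0.02, -0.02, 0], [0, 0, -6], 0.05]
    - [[0.045, -0.04, 0], [0, 0, -13], 0.05]
    - [[0.07, -0.06, 0], [0, 0, -20], 0.05]
    - [[0.09, -0.08, 0], [0, 0, -27], 0.05]
    - [[0.105, -0.095, 0], [0, 0, -34], 0.05]
    - [[0.114, -0.1015, 0], [0, 0, -41], 0.05]
    - [[0.114, -0.1015, 0], [0, 0, -48], 0.05]
    - [[0.114, -0.1015, 0], [0, 0, -55], 0.05]
    - [[0.114, -0.1015, 0], [0, 0, -62], 0.05]
    - [[0.114, -0.1015, 0], [0, 0, -65], 0.05]
    - [[0.114, -0.1015, 0], [0, 0, -65], 0.05]
    - [[0.114, -0.1015, 0], [0, 0, -65], 0.05]

```text
time: 9.23
ee_pos: [0.4991, 0.1181, 0.1934]
orientation: [-0.343, -3.122, -0.0]
ft_force: [-1.3, -0.9, -0.4]
grip_width: 0.0499
```

```bash
python3 w.py wrist7; python3 - <<'E'
from h import *
d=pickle.load(open('pics/wrist7.pkl','rb'));s=sensors.state();Rt=R.from_rotvec(s['orientation']).as_matrix()
c=cloud(d).reshape(-1,3)
m=(np.hypot(*(c[:,:2]-(.499,.118)).T)<.03)&(c[:,2]>.094)&(c[:,2]<.104);p=c[m]
x=cv2.minEnclosingCircle((p[:,:2]*1000).astype(np.float32));print(len(p),x,np.mean(p,0)); print((np.array([x[0][0]/1000,x[0][1]/1000,.072])-s['ee_pos'])@Rt)
E
```

```text
[0.4992 0.1182 0.1935] tool yaw 167.43833206434732 9.2833 f [ 0.2   1.26 -0.12] 0.049890217710755205
508 ((497.3421325683594, 118.2592544555664), 11.816171646118164) [0.49652166 0.11841802 0.09877467]
[ 0.00171963 -0.00029856  0.12149158]
```

View pics/wrist7.png

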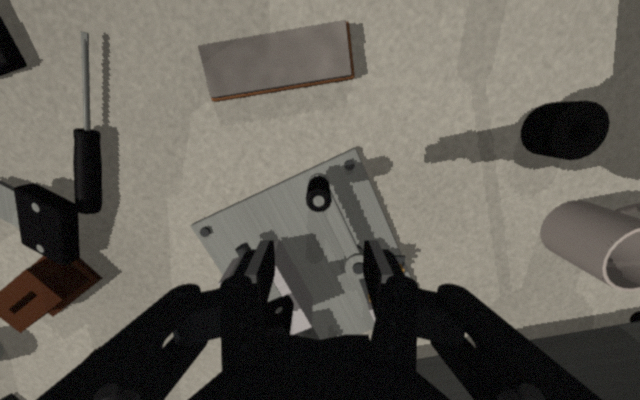

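The knob is at (318,198), centred between the fingers to about 1 mm. I descend and grip.

Call:
drive_tool:
  increments:
    - [[0.001, 0, 0.035], [0, 0, 0], 0.05]
    - [[0.001, 0, 0.07], [0, 0, 0], 0.05]
    - [[0.001, 0, 0.1], [0, 0, 0], 0.05]
    - [[0.001, 0, 0.122], [0, 0, 0], 0.05]
    - [[0.001, 0, 0.135], [0, 0, 0], 0.05]
    - [[0.001, 0, 0.138], [0, 0, 0], 0.05]
    - [[0.001, 0, 0.138], [0, 0, 0], 0.035]
    - [[0.001, 0, 0.138], [0, 0, 0], 0.028]
    - [[0.001, 0, 0.138], [0, 0, 0], 0.018]
    - [[0.001, 0, 0.138], [0, 0, 0], 0.018]
    - [[0.001, 0, 0.138], [0, 0, 0], 0.018]
    - [[0.001, 0, 0.138], [0, 0, 0], 0.018]
    - [[0.001, 0, 0.138], [0, 0, 0], 0.018]
    - [[0.001, 0, 0.138], [0, 0, 0], 0.018]
    - [[0.001, 0, 0.138], [0, 0, 0], 0.018]
  grip_force: 60

```text
time: 10.53
ee_pos: [0.4991, 0.1181, 0.0572]
orientation: [0.341, 3.121, -0.0]
ft_force: [-1.6, -2.8, 5.6]
grip_width: 0.0226
```

```bash
python3 w.py wrist8; python3 - <<'E'
from h import *
d=capture('side');save(d,'side4')
cv2.imwrite('pics/c9.png',cv2.resize(d['img'][130:260,200:360],None,fx=5,fy=4.6,interpolation=cv2.INTER_CUBIC)[...,::-1])
E
```

```text
[0.4991 0.1181 0.0571] tool yaw 167.53769055454438 10.5833 f [-1.68 -2.62  6.01] 0.02278303441122296
```

View pics/c9.png

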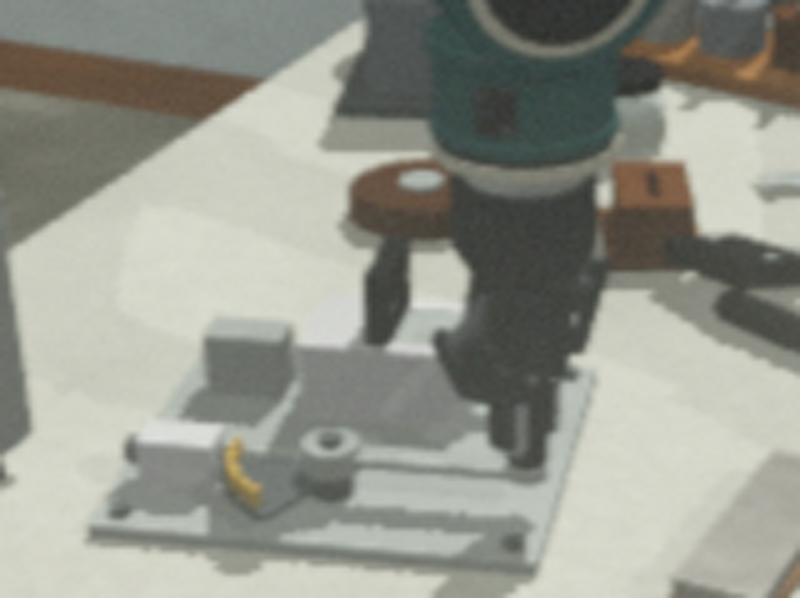

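The knob is gripped with a 22.8 mm opening. I swing it along the arc to the third notch first, then check.

Call:
drive_tool:
  increments:
    - [[0.0017, 0.0038, 0], [0, 0, 0], 0.018]
    - [[0.0032, 0.0076, 0], [0, 0, 0], 0.018]
    - [[0.0046, 0.0115, 0], [0, 0, 0], 0.018]
    - [[0.0058, 0.0154, 0], [0, 0, 0], 0.018]
    - [[0.0069, 0.0194, 0], [0, 0, 0], 0.018]
    - [[0.0079, 0.0234, 0], [0, 0, 0], 0.018]
    - [[0.0087, 0.0275, 0], [0, 0, 0], 0.018]
    - [[0.0093, 0.0315, 0], [0, 0, 0], 0.018]
    - [[0.0098, 0.0356, 0], [0, 0, 0], 0.018]
    - [[0.0102, 0.0397, 0], [0, 0, 0], 0.018]
    - [[0.0103, 0.0438, 0], [0, 0, 0], 0.018]
    - [[0.0103, 0.048, 0], [0, 0, 0], 0.018]
    - [[0.0103, 0.048, 0], [0, 0, 0], 0.018]
    - [[0.0103, 0.048, 0], [0, 0, 0], 0.018]

```text
time: 11.8
ee_pos: [0.4992, 0.1673, 0.0571]
orientation: [0.34, 3.121, -0.001]
ft_force: [-2.4, -3.5, 6.0]
grip_width: 0.0224
```

```bash
python3 w.py wrist9; cat > ang.py <<'E'
from h import *
s=sensors.state();th=np.radians(12.7);p=s['ee_pos'][:2]
piv=np.array([.4991,.1181])+.110*np.array([np.cos(th),np.sin(th)])
v=(p-piv);c,n=np.cos(th),np.sin(th);u=np.array([c*v[0]+n*v[1],-n*v[0]+c*v[1]])
print('a',np.arctan2(u[1],-u[0]),'rad',np.hypot(*u),s['ft_force'],s['grip_width'])
d=capture('side');save(d,'sideA')
cv2.imwrite('pics/ang.png',cv2.resize(d['img'][130:260,200:360],None,fx=5,fy=4.6,interpolation=cv2.INTER_CUBIC)[...,::-1])
d=capture('scene');save(d,'sceneA')
cv2.imwrite('pics/ang2.png',cv2.resize(d['img'][150:270,300:450],None,fx=5,fy=5,interpolation=cv2.INTER_CUBIC)[...,::-1])
E
python3 ang.py
```

```text
[0.4992 0.1673 0.0571] tool yaw 167.54578755088255 11.85 f [-1.92 -3.45  6.11] 0.022478955890980538
a 0.45039822431551113 rad 0.11012109916104688 [-1.91645437 -3.45468677  6.10653185] 0.022478955890980538
```

View pics/ang.png

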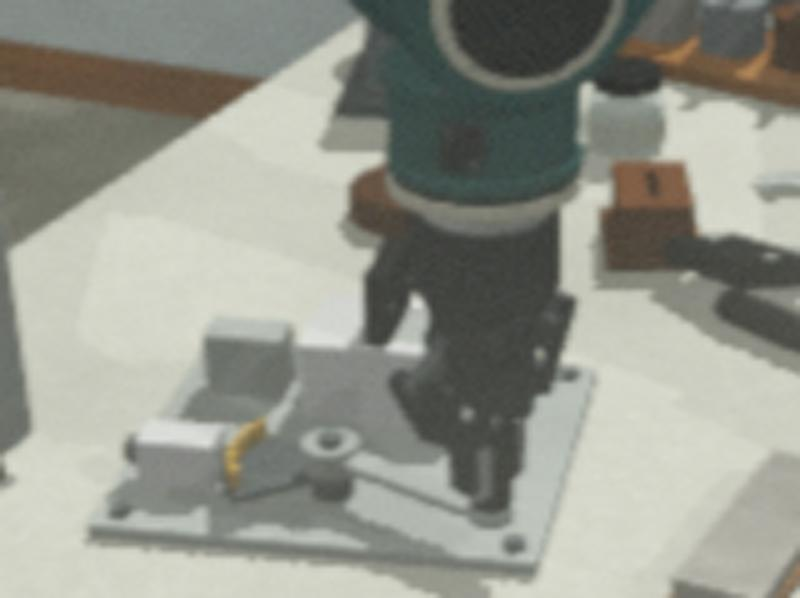

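View pics/ang2.png

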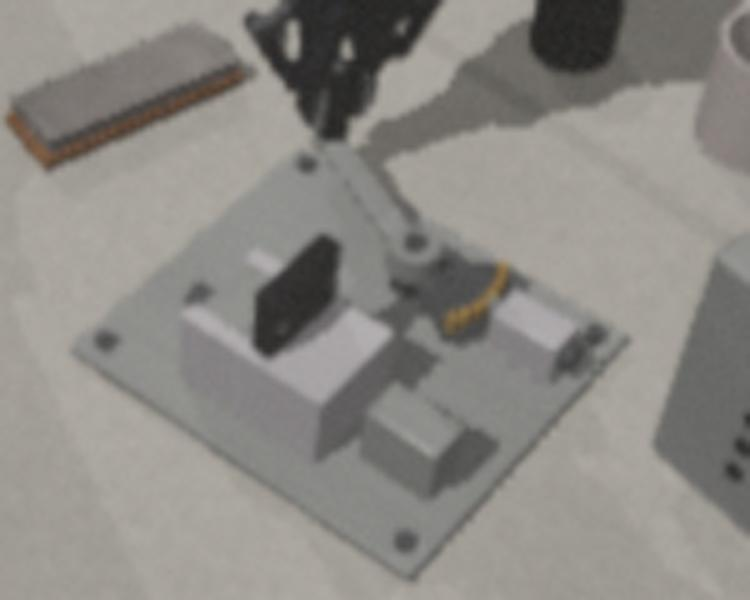

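The lever follows the arc: the angle works out at 0.450 rad with a radius of 110.1 mm, and the gauge is still seated. Now the fourth click, slowly, and then hold.

Call:
drive_tool:
  increments:
    - [[0, 0.003, 0], [0, 0, 0], 0.018]
    - [[-0.0001, 0.006, 0], [0, 0, 0], 0.018]
    - [[-0.0004, 0.009, 0], [0, 0, 0], 0.018]
    - [[-0.0007, 0.012, 0], [0, 0, 0], 0.018]
    - [[-0.001, 0.0145, 0], [0, 0, 0], 0.018]
    - [[-0.0014, 0.0164, 0], [0, 0, 0], 0.018]
    - [[-0.0014, 0.0164, 0], [0, 0, 0], 0.018]
    - [[-0.0014, 0.0164, 0], [0, 0, 0], 0.018]
    - [[-0.0014, 0.0164, 0], [0, 0, 0], 0.018]
    - [[-0.0014, 0.0164, 0], [0, 0, 0], 0.018]
    - [[-0.0014, 0.0164, 0], [0, 0, 0], 0.018]
    - [[-0.0014, 0.0164, 0], [0, 0, 0], 0.018]
    - [[-0.0014, 0.0164, 0], [0, 0, 0], 0.018]
    - [[-0.0014, 0.0164, 0], [0, 0, 0], 0.018]
    - [[-0.0014, 0.0164, 0], [0, 0, 0], 0.018]
    - [[-0.0014, 0.0164, 0], [0, 0, 0], 0.018]

```text
time: 13.28
ee_pos: [0.504, 0.183, 0.0572]
orientation: [0.341, 3.121, -0.0]
ft_force: [-2.2, -3.4, 5.0]
grip_width: 0.0224
```

```bash
python3 ang.py; python3 - <<'E'
from h import *
d=pickle.load(open('pics/sceneA.pkl','rb'))
c=cloud(d).reshape(-1,3);i=d['img'].reshape(-1,3).astype(int)
m=(np.hypot(*(c[:,:2]-(.623,.029)).T)<.045)&(c[:,2]>.105)&(c[:,2]<.125)&(i.max(1)<75);p=c[m]
print(len(p),p[:,2].max(),cv2.minAreaRect((p[:,:2]*1000).astype(np.float32)))
a=pickle.load(open('pics/scene0.pkl','rb'))
for q in('flap_wheel','paste_jar','knife','cup','spare_roller','screwdriver','hone_stone'):
    x=spotter.recognise(capture('scene'),q);print(q,x[0] if x else None)
E
```

```text
a 0.5998116687838368 rad 0.11014933291031322 [-2.2477923  -3.38248873  5.01465825] 0.022392726548073588
107 0.11637195696051938 ((625.00732421875, 27.72594451904297), (14.954913139343262, 62.41204071044922), 13.258551597595215)
flap_wheel {'rect': [279.4, 283.3, 320.3, 325.7], 'confidence': 0.86}
paste_jar {'rect': [199.3, 293.2, 227.2, 332.1], 'confidence': 0.87}
knife {'rect': [134.9, 225.2, 213.5, 277.3], 'confidence': 0.92}
cup {'rect': [440.0, 152.7, 471.1, 185.4], 'confidence': 0.94}
spare_roller {'rect': [406.4, 142.4, 425.6, 164.4], 'confidence': 0.59}
screwdriver {'rect': [266.2, 178.8, 276.5, 228.7], 'confidence': 0.7}
hone_stone {'rect': [302.8, 155.1, 350.2, 182.9], 'confidence': 0.68}
```

View pics/ang2.png

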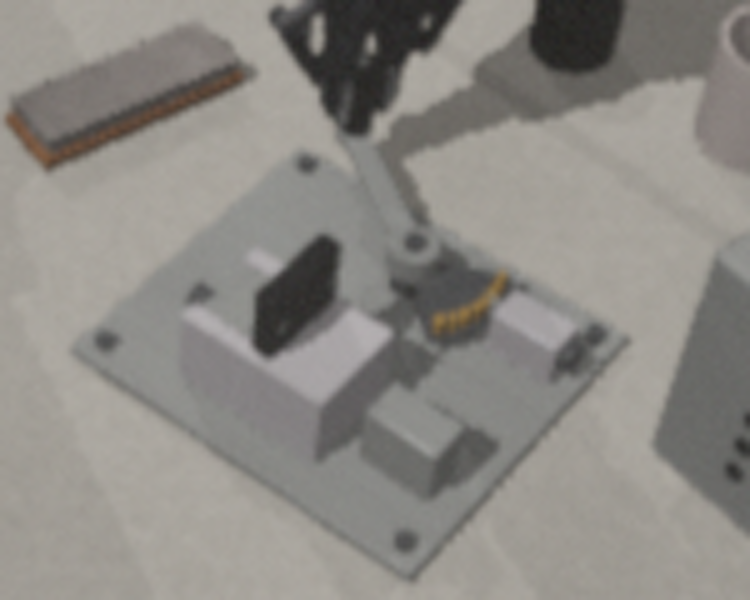

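View pics/sceneA.png

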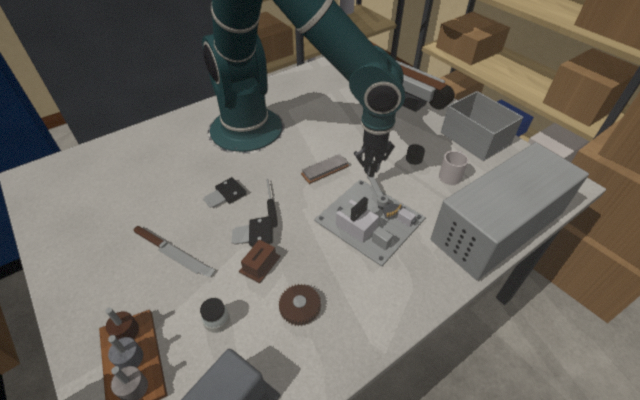

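The lever computes to 0.600 rad and holds still. The gauge stands upright on its shoulders at crop (300,295), and the bystanders are where they were in the first picture. I hand in.

```bash
python3 -c "
from h import *
print(hand_in()); s=sensors.state(); print(s['ee_pos'],s['grip_width'],s['time'])"
```

```text
the job is handed in; nothing more can be done
None
the job is handed in; nothing more can be done
```

I seated the smallest gauge in the gap and let it go. Then I swung the lever four clicks and handed in at about 13.6 s, still holding the knob. No verdict was reported.

- **Gauge:** after release its handle top was at z 0.1147 m, where a seated gauge should be 0.115. Its direction was within 1° of the gap's. With the lever at four clicks it still stood upright in place, within about 2 mm of the gap's centre.
- **Lever:** the arm position gives 0.600 rad at a radius of 110.1 mm. The fingers were closed on the knob at 22.4 mm with a grip setting of 60 N, and the wrist force was steady.
- **Bystanders:** all seven showed at their starting places in the last scene picture.

**Large look-alike gauges:** both stood upright in the first pictures and were lying flat after my first move. I think they toppled by themselves, because they stood on their narrow blades and my path never came near the farther one. I cannot rule out having touched the nearer one. They are not among the listed bystanders, so I left them lying there.

**Gap width:** the gap mouth looked about 12 mm wide in the wrist picture, against the stated 9 mm. This may be chamfered edges. The blade went in with almost no force.

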